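# Square a flat-sided disc to the fixture's alignment bar and keep it there

## Task

The flat-sided metal disc lies turned the wrong way in its locating fixture. Turn it by its upright pin until its flat faces the alignment bar, then press it home with a fingertip so that the flat lies flush along the bar, and keep it pressed there for about a second, firmly but gently (some 10 N at the fingertip, never more than 25 N). Only then slide the keeper up behind the disc until it touches, leave the disc flush, and leave the other things on the bench alone.

Things in the scene. Friction and masses are not known exactly. Their poses are not given: they have to be found in the camera images.
- fixture: Dark steel plate 230 x 170 x 10 mm, fixed to the table, carrying bar, rails and keeper. Origin at table height; x points from keeper to bar (the way disc and keeper are pressed home), z up. It spans x -120 to +110, y +-85 mm. Side rails: x -40 to +65 mm, inner faces y = +-54 mm, tops 20 mm above the table; keeper guides: x -119 to -57 mm, y = +-25 mm, tops 18 mm up.
- bar: Alignment bar, steel 18 x 130 x 14 mm, fixed across the plate. Origin on its working face: middle, lower edge, 10 mm above the table, at fixture x = 75 mm. x as the fixture's, pointing into the bar, away from the disc; y along the face. Top 24 mm above the table. Rigid: the force climbs at once on contact, as steeply as the arm is stiff; press slowly and read the force.
- disc: Aluminium disc, 0.18 to 0.36 kg, 12 mm thick, radius 50 mm, one flat, lying on the plate (top 22 mm above the table). Origin: circle's centre, underside; x points to the flat, 40 mm off and 60 mm long. Flush: x along the bar's x, centre at fixture x = 35 mm. Starts near x = 15 mm, turned 0.8 to 3.14 rad either way. Friction 0.2; pressed by the pin it swings flush if slightly askew (under 0.1 rad).
- flat_mid (a point): Middle of the disc's flat, at half its thickness (disc x = +40 mm, 6 mm up).
- pin (a point): Point on the axis of the disc's upright round dark steel pin, 34 mm above the table. The pin is fixed to the disc at disc x = +20 mm, midway between centre and flat; 12 mm in diameter, it stands 24 mm above the disc's top (its own top 46 mm above the table).
- keeper (a joint): Travel of the keeper in m along the fixture's x: 0 drawn back, at most 0.060; starts at 0 to 0.012. Aluminium block 40 x 42 x 11 mm sliding on the plate, nose at fixture x = -60 mm + travel; stays where left (friction about 2.5 N). Its nose touches the rim of a flush disc at 0.045.
- keeper_tab (a point): Middle of the keeper's upright tab, 45 mm above the table, by which it is pushed from behind. The tab is 9 mm thick along the fixture's x, 34 mm wide, its top 60 mm above the table; it stands 35.5 mm behind the keeper's nose.
- hex_bolt_0: Bystander: hexagon bolt 47 mm long lying on the fixture plate's side margin, outside a rail. Leave it.
- tape_measure: Bystander: grey tape measure on the table, 35 x 80 x 64 mm. Leave it.
- tube_offcut_1: Bystander: square tube offcut 25 x 130 x 25 mm. Leave it.
- tube_offcut_2: Bystander: square tube offcut 40 x 110 x 40 mm. Leave it.
- bench_file: Bystander: file with wooden handle, 270 mm long. Leave it.
Not all that is in view belongs to the job. What is meant by the disc is not green or pink, and is the larger of those in its own colour.

How it is judged:
On the way:
1. the disc's flat is pressed flush along the bar with more than 5 N for 0.6 s by the fingers, the keeper still drawn back (angle between the x axis of disc and the x axis of bar, either way round below 0.035 rad and x of flat_mid in the frame of bar between -0.002 and 0.003 m and angle between disc's own z axis and vertical below 0.03 rad and contact force between disc and bar above 5 N and contact force between the fingers and disc above 2 N and value of joint keeper below 0.025 m), for 0.6 s.
At the end, for the whole second after the job is handed in: The disc lies flat on the plate at rest, its flat parallel to the bar within 2 degrees and within 2 mm of its face, and the keeper has been slid up behind it to within about 3 mm of touching (joint over 0.042) (angle between the x axis of disc and the x axis of bar, either way round below 0.035 rad and x of flat_mid in the frame of bar between -0.002 and 0.003 m and angle between disc's own z axis and vertical below 0.03 rad and value of joint keeper above 0.042 m and linear speed of disc below 0.01 m/s and velocity of joint keeper below 0.01 m/s).
It fails at once if the disc is pressed against the bar with more than 25 N (contact force between disc and bar above 25 N).
It fails at once if a bystander is moved by more than 20 mm (distance of any of hex_bolt_0, tape_measure, tube_offcut_1, tube_offcut_2, bench_file from where it was at the start of the episode above 0.02 m).
It also fails if it takes over 72 s, if anything falls off the work surface, if the arm or the gripper's body presses on something with over 40 N, if the wrist force passes 120 N, or if a joint passes its speed limit or range.

## Robot

A 6-joint arm with a two-finger parallel gripper is mounted at the origin on a cart in front of the work surface, level with it; the furniture and walls round the work are solid. World frame = base frame: x ahead of the robot, y to its left, z up, the work surface at z = 0. Lengths are in m, angles in rad, forces in N, time in s.
With the tool pointing down it reaches from about 0.275 to 0.975 m from the base axis. Payload 8.4 kg.
Tool frame: the origin (TCP) lies between the finger pads; the fingertips stand 19 mm ahead of it and the grasp point (between the pads) is the TCP; y points along the fingers, z is the direction in which the jaws open and shut, and the axes are right-handed (so a half turn about y gives the same grasp; the last joint's range is limited). The gripper opens to 92 mm and grips with 3 to 60 N. Pads are 20 mm wide; open, the fingers measure 128 mm over their backs; the gripper's body (75 mm by 189 mm) begins 69 mm behind the grasp point.
Start: joints at [-1.108, 0.353, 1.633, -0, 1.155, -0.002], TCP at [0.28, -0.559, 0.234] pointing down, gripper open.
Joint ranges: [-2.63, 2.63], [-0.92, 2.1], [0.06, 2.66], [-1.3, 4.44], [0, 2.69], [-3.02, 3.02]. Speed limits (rad/s): [2.22, 2.22, 2.79, 3.14, 3.14, 3.14].

## Interface

Orientations are given as a rotation vector (axis times angle).
In Python, from rig import r, imaging gives the robot as it stands. The module is installed in compiled form; this text tells all that it offers.
- The arm moves only by the tool play_rows, never from a script. Its argument "increments" is a list of rows, each a list of 4 numbers: the shift along the tool's x, y, z in mm, then the turn about the tool's y in rad. In form: [[x, y, z, turn], ...]. A call has 1 to 5 rows; each row shifts and turns the commanded pose from where the row before left it, along the tool's axes as they then stand; what a row does not reach is not made up. A row lasts 1/10 s, in which the tool goes at most 50 mm and 8.59 degrees, less where a joint would pass 70% of its speed; a pose out of reach is approached as far as the arm can. A call is refused whole if a number of a shift passes 50 or a number of a turn 0.15, either way. A call with a gripper value outside its range is refused whole. "fingers" is the finger opening in mm, from 0 to 91.9, set as the call begins (left out, the last holds). The fingers move at their own pace and stop on an object; the grip force is fixed at half the most. Time passes only in rows, so rows that do not move let the fingers close. It gives the time, the measured TCP pose, the force and the opening at its end, in the units of the state.
- r.sense(): the state, without advancing time (a new reading comes with each control period).
- imaging.grab_frame(name): name is "side" or "top"; returns (picture, depth): 420x560x3 uint8, blue, green, red; 420x560 float32, m along the optical axis (not along the pixel's ray), 0 where there is no reading.
- imaging.camera_params(name): a dict with "fx", "fy", "cx", "cy" (pixels), "rvec" (rotation vector, rad) and "tvec" (3), from world to camera coordinates, as OpenCV has them. Camera axes: x right, y down, z forward; pixel columns grow to the right and rows downward; lengths in m; the calibration is good to about 2 mm. A picture is of the moment at which its call begins. camera_params takes no time and is no camera call.
- r.hand_in(): hands the job in, once; it reports no verdict.
Trained networks look in the newest picture that a camera, given by its name, has taken for a name from the list of things; names that differ only in an ending like _2 or _b are one class to them, and where a whole thing is asked for, a point or a joint stands for the part that bears it (a point fixed in the world has none). Each returns a list of dicts, best first, with "score" (0 to 1); they miss things now and then, are a little off and sometimes report something else, mostly with a low value. They report only what shows in the picture. A call takes as long as a camera call. They do not tell look-alikes from the thing itself.
- imaging.look_for(label, camera): "position" ([column, row] in pixels, amid what is visible of it).
The state is a dict: "clock": time; "joints": joint angles; "qvel": joint speeds; "joint_efforts": joint torques, N m; "position": TCP position; "ee_rot": TCP orientation; "wrist_force": force on the tool from outside, world axes, zero at the start; "torque": the same for the moment, N m; "opening": finger opening in m.
Only numpy, scipy, OpenCV 4.12 (cv2) and the standard library are available. Lean on these libraries where they do the work, as an engineer would, in place of code of your own. Each camera call takes 0.05 s, during which the arm holds its last target.

## Working session

There is one attempt and no reset: what is moved stays moved. The work goes in short steps, Python scripts to look and compute and a tool call to move; the robot and the scene stay as the last step left them, time stands still between calls to the robot, and variables do not carry over. Pictures are saved under pics/ and viewed, and the job is handed in when it is done.

Besides the shell and the picture viewer there is one more tool, called after "Call:" as a command line: name --pt "numbers of a row" for each row, then --argument value for the rest. play_rows: Moves the arm, as the interface text tells. Its arguments: {"type":"object","properties":{"increments":{"type":"array"},"fingers":{"type":"number"}},"required":["increments"]}

```bash
mkdir -p pics
python3 - <<'E'
from rig import r, imaging
import cv2,numpy as np
for n in("top","side"):
    p,d=imaging.grab_frame(n); cv2.imwrite(f"pics/{n}0.png",p); np.save(f"{n}0.npy",d)
    c=imaging.camera_params(n); print(n,{k:np.round(v,4).tolist() for k,v in c.items()})
    for l in("disc","fixture","bar","pin","keeper","keeper_tab","hex_bolt_0"):
        print(l,[(np.round(x["position"]).tolist(),round(x["score"],2)) for x in imaging.look_for(l,n)][:4])
print(r.sense())
E
```

```text
top {'fx': 525.2699, 'fy': 525.2699, 'cx': 275.8186, 'cy': 210.805, 'rvec': [2.1787, -2.2032, 0.0474], 'tvec': [0.049, 0.5547, 1.5704]}
disc [([238.0, 171.0], 0.9), ([299.0, 196.0], 0.88), ([240.0, 236.0], 0.83), ([360.0, 194.0], 0.61)]
fixture [([298.0, 210.0], 0.81)]
bar [([293.0, 175.0], 0.67)]
pin [([298.0, 195.0], 0.95), ([239.0, 236.0], 0.75), ([360.0, 194.0], 0.59), ([298.0, 212.0], 0.57)]
keeper [([181.0, 231.0], 0.74), ([303.0, 227.0], 0.47)]
keeper_tab [([305.0, 225.0], 0.66)]
hex_bolt_0 [([296.0, 197.0], 0.41), ([276.0, 212.0], 0.37)]
side {'fx': 386.3075, 'fy': 386.3075, 'cx': 276.7198, 'cy': 208.5884, 'rvec': [2.0851, 0.0867, -0.038], 'tvec': [-0.5485, 0.042, 0.9579]}
disc [([295.0, 235.0], 0.79), ([325.0, 210.0], 0.79), ([256.0, 202.0], 0.72), ([294.0, 297.0], 0.58)]
fixture [([274.0, 248.0], 0.56)]
bar [([324.0, 236.0], 0.72)]
pin [([294.0, 238.0], 0.77), ([294.0, 301.0], 0.77), ([255.0, 202.0], 0.71), ([325.0, 204.0], 0.59)]
keeper [([255.0, 238.0], 0.79)]
keeper_tab [([252.0, 239.0], 0.71)]
hex_bolt_0 [([273.0, 220.0], 0.5)]
{'clock': 0.8, 'joints': array([-1.10839836e+00,  3.52942157e-01,  1.63340240e+00, -4.52174486e-06,
        1.15521069e+00, -2.36168816e-03]), 'qvel': array([-0.00086832, -0.00063939, -0.00011981,  0.00072286, -0.00031341,
       -0.00016403]), 'joint_efforts': array([-1.10401714e-03, -5.93704534e+01, -3.34561479e+01,  6.99475687e-02,
        1.55972043e-02, -1.90167020e-05]), 'position': array([ 0.28015046, -0.55869639,  0.23361809]), 'ee_rot': array([-0.46450909,  1.96278421, -1.96285958]), 'wrist_force': array([-0.08362142,  0.40634528,  0.12157621]), 'torque': array([ 0.02692352,  0.02054889, -0.00938787]), 'opening': 0.09214904582876085}
```

Run:
```python
import cv2
a=cv2.imread("pics/top0.png"); b=cv2.imread("pics/side0.png")
cv2.imwrite("pics/topc.png",cv2.resize(a[140:270,200:400],None,fx=4,fy=4,interpolation=2))
cv2.imwrite("pics/sidec.png",cv2.resize(b[170:320,190:390],None,fx=4,fy=4,interpolation=2))
```

```text
(no output)
```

View pics/top0.png

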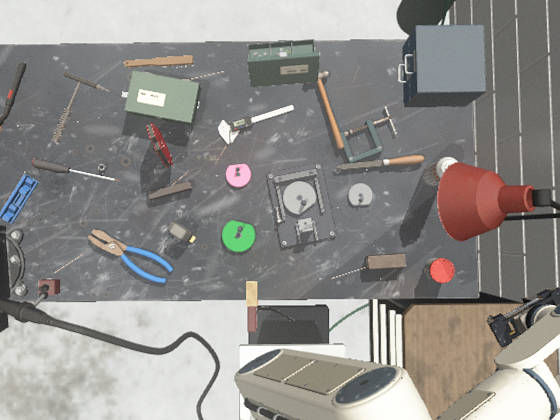

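View pics/topc.png

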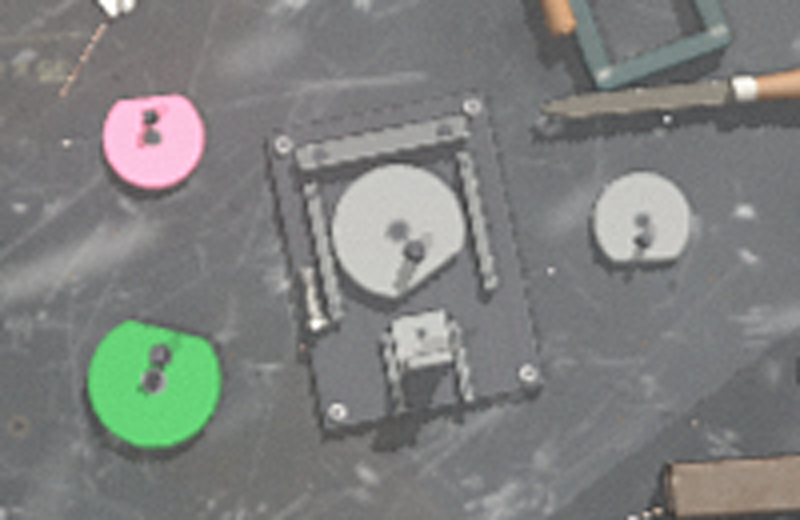

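View pics/sidec.png

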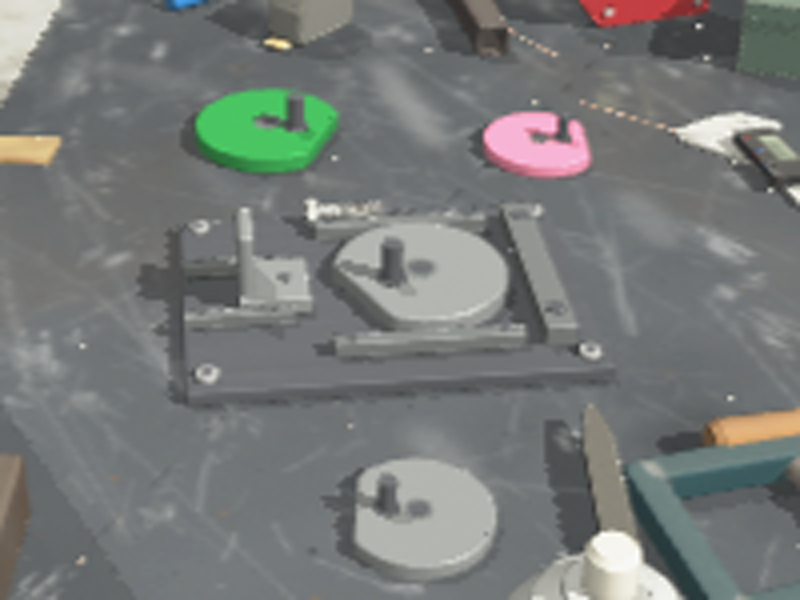

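The top view shows four disc candidates: pink (238,171), green (239,236), small grey (360,194) and grey in the fixture (299,197). The one meant is (299,197), since it is neither green nor pink, is the larger of the greys, and lies in the fixture. In the 4x crop its pin is at about crop (415,250) and its flat faces down-right, towards the keeper. The hex bolt lies on the left margin. Next I'll fit the poses.

Run:
```python
import cv2
a=cv2.imread("pics/top0.png"); b=cv2.imread("pics/side0.png")
cv2.imwrite("pics/topz.png",cv2.resize(a[160:252,262:342],None,fx=6.5,fy=6.5,interpolation=2))
cv2.imwrite("pics/sidez.png",cv2.resize(b[215:275,228:348],None,fx=6.5,fy=6.5,interpolation=2))
```

```text
(no output)
```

View pics/topz.png

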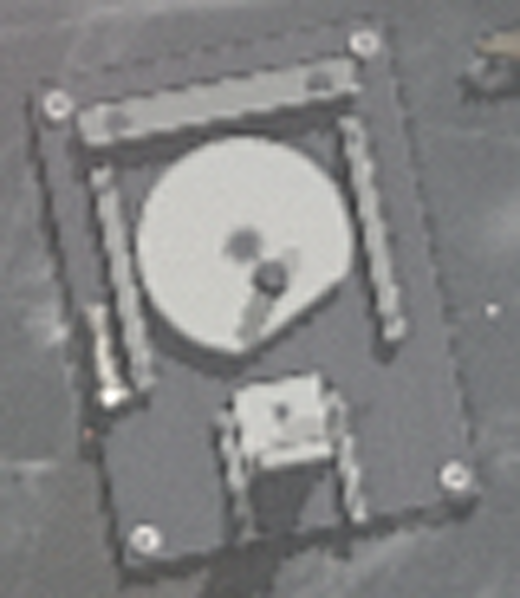

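View pics/sidez.png

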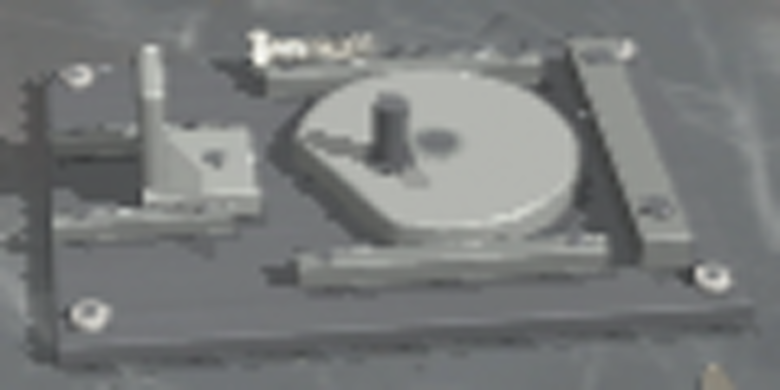

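```bash
cat > h.py <<'E'
import cv2,numpy as np
from rig import r, imaging
C={n:imaging.camera_params(n) for n in("top","side")}
def proj(n,P):
    c=C[n];K=np.array([[c["fx"],0,c["cx"]],[0,c["fy"],c["cy"]],[0,0,1.]])
    return cv2.projectPoints(np.asarray(P,float).reshape(-1,1,3),np.array(c["rvec"],float),np.array(c["tvec"],float),K,None)[0][:,0]
def back(n,uv,z):
    c=C[n];R=cv2.Rodrigues(np.array(c["rvec"],float))[0];t=np.array(c["tvec"],float)
    d=R.T@np.array([(uv[0]-c["cx"])/c["fx"],(uv[1]-c["cy"])/c["fy"],1]);o=-R.T@t
    return o+d*(z-o[2])/d[2]
def F(p,P):
    P=np.atleast_2d(np.asarray(P,float));c,s=np.cos(p[2]),np.sin(p[2])
    return np.c_[p[0]+c*P[:,0]-s*P[:,1],p[1]+s*P[:,0]+c*P[:,1],P[:,2]]
E
cat > fit.py <<'E'
from h import *
from scipy.optimize import least_squares
z=lambda q,o:(np.array(q,float)+.5)/6.5-.5+np.array(o)
T=(262,160);S=(228,215)
bar=np.array([[.093,.065,.024],[.093,-.065,.024],[.075,-.065,.024],[.075,.065,.024]])
tb=z([(78,108),(354,59),(360,92),(86,144)],T)
sb=z([(638,238),(690,238),(568,42)],S)
ts=z([(57,105),(366,41),(456,477),(146,540)],T)
ss=z([(712,278),(90,315),(77,75)],S)
def scr(a,b): return np.array([[a-.005,b,.012],[a-.005,-b,.012],[-a-.005,-b,.012],[-a-.005,b,.012]])
def res(q,cams=("top","side")):
    p=q[:3];s=scr(q[3],q[4]);o=[]
    if "top" in cams:o+=[proj("top",F(p,bar))-tb,proj("top",F(p,s))-ts]
    if "side" in cams:o+=[proj("side",F(p,bar[[2,1,3]]))-sb,proj("side",F(p,s[[1,2,3]]))-ss]
    return np.vstack(o).ravel()
x0=[.55,-.1,.17,.1,.07]
for cams in (("top",),("side",),("top","side")):
    s=least_squares(res,x0,args=(cams,),loss="soft_l1");print(cams,s.x.round(4));print(res(s.x,cams).reshape(-1,2).round(1).tolist())
p=s.x[:3];np.save("fix.npy",p)
def loc(P):
    d=np.asarray(P)[:2]-p[:2];c,sn=np.cos(p[2]),np.sin(p[2]);return np.array([c*d[0]+sn*d[1],-sn*d[0]+c*d[1]])*1000
print("disc ctr? top", loc(back("top",z((241,243),T),.022)),"side",loc(back("side",z((437,142),S),.022)))
w=back("top",z((270,275),T),.046);print("pin top",w,loc(w))
w=back("side",z((392,100),S),.046);print("pin side",w,loc(w))
for q in [(238,352),(350,270)]: print("flat end top",loc(back("top",z(q,T),.022)))
for q in [(298,140),(397,230)]: print("flat end side",loc(back("side",z(q,S),.022)))
print("tab side top-middle",loc(back("side",z((150,45),S),.060)), "keeper nose side",loc(back("side",z((260,190),S),.021)),loc(back("side",z((250,130),S),.021)))
print("nose top",loc(back("top",z((278,382),T),.021)))
E
python3 fit.py
```

```text
('top',) [ 0.5793 -0.0327  0.1857  0.1035  0.0735]
[[-0.0, 0.1], [-0.1, -0.8], [0.1, -0.0], [-0.1, 0.4], [0.2, -0.2], [0.1, 0.2], [-0.0, 0.1], [-0.1, -0.0]]
('side',) [ 0.5775 -0.0325  0.1811  0.1031  0.0729]
[[0.3, 0.3], [0.5, -0.2], [-0.3, -0.8], [-0.2, 0.3], [-0.4, -0.1], [0.2, 0.1]]
('top', 'side') [ 0.5782 -0.0325  0.1824  0.1034  0.0732]
[[-0.0, 0.4], [-0.1, -0.4], [0.2, 0.4], [-0.1, 0.7], [0.3, 0.1], [0.1, 0.7], [-0.3, 0.5], [-0.2, 0.2], [0.6, 0.3], [0.8, -0.2], [-0.0, -0.8], [0.3, 0.3], [-0.1, 0.1], [0.4, 0.1]]
disc ctr? top [18.27010875  2.81934665] side [16.15698671  1.93547978]
pin top [ 0.5790709  -0.03854118  0.046     ] [-0.2855383  -6.10968366]
pin side [ 0.57794111 -0.0391343   0.046     ] [-1.50419317 -6.48798555]
flat end top [-30.96551793  13.98982222]
flat end top [ -3.71791676 -44.16196583]
flat end side [-32.53555406   7.65917725]
flat end side [ -4.83537818 -49.25971987]
tab side top-middle [-83.46751558  14.34458872] keeper nose side [-48.34634855 -20.37099539] [-48.76262684  17.08035049]
nose top [-48.08647797  -1.47546341]
```

Run:
```python
from h import *
s=r.sense();R=cv2.Rodrigues(s["ee_rot"])[0];print(R.round(3));print("tool z yaw",np.arctan2(R[1,2],R[0,2]),"x yaw",np.arctan2(R[1,0],R[0,0]))
print("d tool mm",R.T@(np.array([.5785,-.0388,.1])-s["position"])*1000)
```

```text
[[-0.894  0.     0.448]
 [-0.448 -0.    -0.894]
 [ 0.    -1.     0.   ]]
tool z yaw -1.1060348479394884 x yaw -2.6768311748923965
d tool mm [-499.72627325  133.60360097 -331.03206724]
```

Call:
play_rows --pt "-25 0 -31 0" --pt "-25 0 -31 0" --pt "-25 0 -31 0" --pt "-25 0 -31 0" --pt "-25 0 -31 0" --fingers 40

```text
clock: 1.3
position: [0.3225, -0.3627, 0.2337]
ee_rot: [-0.464, 1.963, -1.963]
wrist_force: [0.8, -0.3, 0.3]
opening: 0.0542
```

Call:
play_rows --pt "-25 0 -31 0" --pt "-25 0 -31 0" --pt "-25 0 -31 0" --pt "0 0 0 0"

```text
clock: 1.7
position: [0.3479, -0.2438, 0.2336]
ee_rot: [-0.467, 1.962, -1.96]
wrist_force: [-0.9, -0.1, 0.3]
opening: 0.0405
```

Call:
play_rows --pt "-37 8 -10 0" --pt "-37 12 -10 0" --pt "-37 14 -10 0" --pt "-37 14 -10 0" --pt "-37 14 -10 0"

```text
clock: 2.2
position: [0.4922, -0.1192, 0.1712]
ee_rot: [-0.464, 1.962, -1.963]
wrist_force: [1.2, -0.3, 0.0]
opening: 0.04
```

Call:
play_rows --pt "-37 14 -10 0" --pt "-37 14 -10 0" --pt "-37 14 -10 0" --pt "0 0 0 0.14" --pt "0 0 0 0.14"

```text
clock: 2.7
position: [0.5773, -0.0428, 0.1286]
ee_rot: [-0.194, 2.127, -2.127]
wrist_force: [-0.2, 0.2, 1.0]
opening: 0.0401
```

Call:
play_rows --pt "0 0 0 0.14" --pt "0 0 0 0.14" --pt "0 0 0 0.14" --pt "0 0 0 0.14" --pt "0 0 0 0.14"

```text
clock: 3.2
position: [0.5769, -0.0439, 0.1296]
ee_rot: [-0.515, -1.928, 1.929]
wrist_force: [0.1, 0.3, 0.5]
opening: 0.0398
```

Call:
play_rows --pt "0 0 0 0.14" --pt "0 0 0 0.14" --pt "0 0 0 0.14" --pt "0 0 0 0"

```text
clock: 3.6
position: [0.5768, -0.0438, 0.1295]
ee_rot: [-0.84, -1.658, 1.659]
wrist_force: [0.0, -0.1, -0.5]
opening: 0.0403
```

```bash
cat > st.py <<'E'
from h import *
s=r.sense();R=cv2.Rodrigues(s["ee_rot"])[0];p=np.load("fix.npy")
d=s["position"]-np.array([p[0],p[1],0]);c,sn=np.cos(p[2]),np.sin(p[2])
L=np.array([c*d[0]+sn*d[1],-sn*d[0]+c*d[1],d[2]])*1000
print("t",round(s["clock"],2),"world",s["position"].round(4),"fixture mm",L.round(1),"yaw rel fixture",round(np.arctan2(R[1,2],R[0,2])-p[2],4),"j",s["joints"].round(2))
f=s["wrist_force"];print("F fixture",(c*f[0]+sn*f[1]).round(1),(-sn*f[0]+c*f[1]).round(1),f[2].round(1),"open",s["opening"].round(4))
Rf=np.array([[c,-sn,0],[sn,c,0],[0,0,1]])
def tool(v): return (R.T@Rf@np.array(v,float)).round(2)
print("tool axes of fixture x,y:",tool([1,0,0]),tool([0,1,0]))
E
python3 st.py
python3 - <<'E'
from h import *
s=r.sense();R=cv2.Rodrigues(s["ee_rot"])[0]
print(R.T@(np.array([.5785,-.0388,.045])-s["position"])*1000)
E
```

```text
t 3.6 world [ 0.5768 -0.0438  0.1295] fixture mm [ -3.5 -10.9 129.5] yaw rel fixture -2.6908 j [-0.08  0.4   1.82 -0.    0.92  2.43]
[ 3.05735142 84.52634502 -4.31235963]Traceback (most recent call last):
  File "st.py", line 6, in <module>
    f=s["wrist_force"];print("F fixture",(c*f[0]+sn*f[1]).round(1),(-sn*f[0]+c*f[1]).round(1),f[2].round(1),"open",s["opening"].round(4))
                                                                                                                   ^^^^^^^^^^^^^^^^^^
AttributeError: 'float' object has no attribute 'round'
```

Call:
play_rows --pt "3 20 -4 0" --pt "0 20 0 0" --pt "0 20 0 0" --pt "0 15 0 0" --pt "0 8 0 0"

```text
clock: 4.1
position: [0.5774, -0.0386, 0.0452]
ee_rot: [-0.835, -1.661, 1.662]
wrist_force: [0.7, -0.6, 0.1]
opening: 0.0402
```

```bash
sed -i 's/s\["opening"\].round(4)/round(s["opening"],4)/' st.py; python3 st.py
python3 - <<'E'
from h import *
a=imaging.grab_frame("top")[0];b=imaging.grab_frame("side")[0]
o=np.vstack([cv2.resize(b[205:275,228:348],(780,455),interpolation=2)])
cv2.imwrite("pics/s1.png",o)
E
```

```text
t 4.1 world [ 0.5774 -0.0386  0.0452] fixture mm [-1.9 -5.9 45.2] yaw rel fixture -2.6862 j [-0.07  0.52  1.87 -0.    0.75  2.43]
F fixture 0.6 -0.8 0.1 open 0.0402
tool axes of fixture x,y: [-0.44 -0.   -0.9 ] [ 0.9   0.   -0.44]
```

View pics/s1.png

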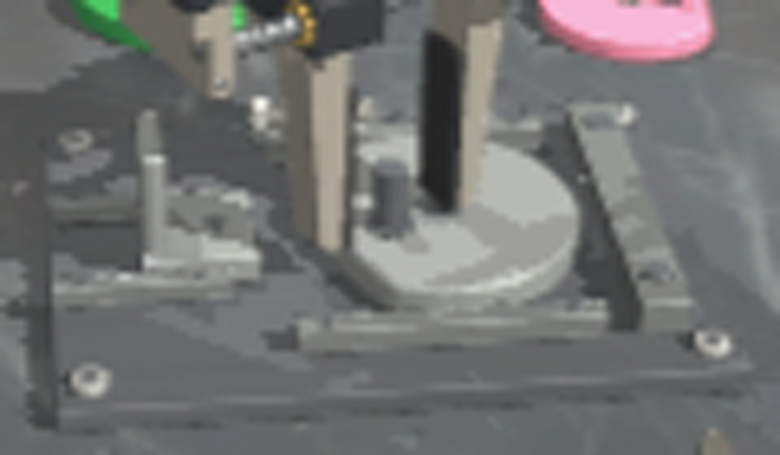

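The fingers straddle the pin, which shows at picture (390,195). Closing the gripper now.

Call:
play_rows --pt "0 0 0 0" --pt "0 0 0 0" --pt "0 0 0 0" --pt "0 0 0 0" --pt "0 0 0 0" --fingers 0

```text
clock: 4.7
position: [0.5783, -0.0384, 0.0472]
ee_rot: [-0.839, -1.661, 1.66]
wrist_force: [-1.1, -0.0, 5.4]
opening: 0.0108
```

```bash
python3 st.py
```

```text
t 4.7 world [ 0.5783 -0.0384  0.0472] fixture mm [-1.  -5.8 47.2] yaw rel fixture -2.6883 j [-0.07  0.52  1.86 -0.    0.76  2.44]
F fixture -1.1 0.2 5.4 open 0.0108
tool axes of fixture x,y: [-0.44  0.   -0.9 ] [ 0.9  -0.   -0.44]
```

Call:
play_rows --pt "0 0 0 0" --pt "0 0 0 0" --pt "0 -4 0 0" --pt "0 0 0 0" --fingers 25

```text
clock: 5.1
position: [0.5782, -0.0384, 0.051]
ee_rot: [-0.839, -1.66, 1.66]
wrist_force: [0.3, 0.3, -0.3]
opening: 0.025
```

Call:
play_rows --pt "0 0 0 0" --pt "0 0 0 0" --pt "0 0 0 0" --pt "0 0 0 0" --fingers 0

```text
clock: 5.5
position: [0.578, -0.0384, 0.0506]
ee_rot: [-0.838, -1.66, 1.66]
wrist_force: [0.3, -0.4, 0.4]
opening: 0.0104
```

```bash
python3 st.py
```

```text
t 5.5 world [ 0.578  -0.0384  0.0506] fixture mm [-1.4 -5.7 50.6] yaw rel fixture -2.6884 j [-0.07  0.51  1.86  0.    0.76  2.44]
F fixture 0.3 -0.4 0.4 open 0.0104
tool axes of fixture x,y: [-0.44 -0.   -0.9 ] [ 0.9   0.   -0.44]
```

Call:
play_rows --pt "-3.2 0 0.07 -0.135" --pt "-3.2 0 0.07 -0.135" --pt "-3.2 0 0.07 -0.135" --pt "-3.2 0 0.07 -0.135" --pt "-3.2 0 0.07 -0.135"

```text
clock: 6.0
position: [0.5902, -0.0484, 0.0506]
ee_rot: [-0.267, -2.086, 2.086]
wrist_force: [0.3, -0.2, 1.1]
opening: 0.0109
```

```bash
python3 st.py;  python3 - <<'E'
from h import *
a=imaging.grab_frame("top")[0];b=imaging.grab_frame("side")[0]
cv2.imwrite("pics/s2.png",np.vstack([cv2.resize(b[215:265,228:348],(720,300),interpolation=2),cv2.resize(a[165:215,240:360],(720,300),interpolation=2)]))
E
```

```text
t 6.0 world [ 0.5902 -0.0484  0.0506] fixture mm [  8.8 -17.8  50.6] yaw rel fixture -2.008 j [-0.08  0.53  1.83  0.    0.78  1.74]
F fixture 0.3 -0.3 1.1 open 0.0109
tool axes of fixture x,y: [-0.91 -0.   -0.42] [ 0.42  0.   -0.91]
```

View pics/s2.png

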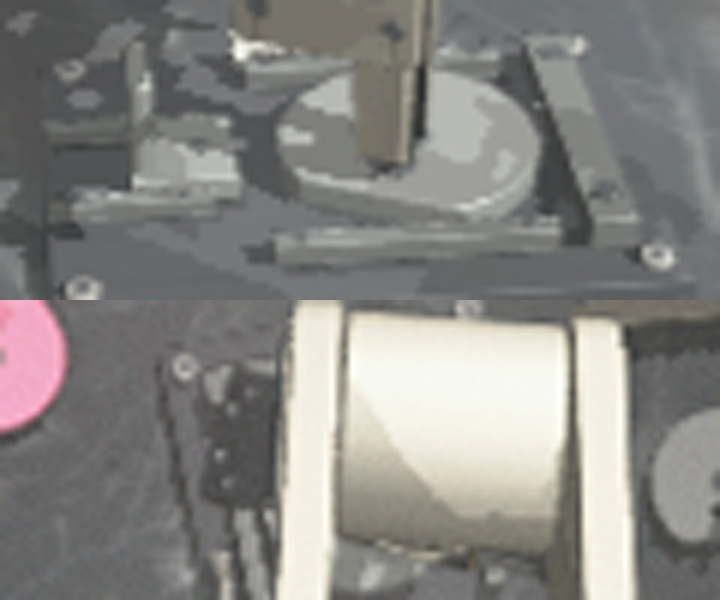

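The disc turns with the grip, so I'll carry on.

Call:
play_rows --pt "-2.69 0 -0.18 -0.135" --pt "-2.69 0 -0.18 -0.135" --pt "-2.69 0 -0.18 -0.135" --pt "-2.69 0 -0.18 -0.135" --pt "-2.69 0 -0.18 -0.135"

```text
clock: 6.6
position: [0.6033, -0.0473, 0.0506]
ee_rot: [-0.42, 1.992, -1.992]
wrist_force: [-0.4, -0.1, 0.5]
opening: 0.011
```

Call:
play_rows --pt "-2.69 0 -0.18 -0.135" --pt "-2.69 0 -0.18 -0.135" --pt "-2.69 0 -0.18 -0.135" --pt "-2.69 0 -0.18 -0.135" --pt "-2.69 0 -0.18 -0.135"

```text
clock: 7.1
position: [0.6129, -0.0382, 0.0506]
ee_rot: [-0.942, 1.553, -1.553]
wrist_force: [-0.3, 0.0, 0.8]
opening: 0.0107
```

Call:
play_rows --pt "-2.69 0 -0.18 -0.135" --pt "-2.69 0 -0.18 -0.135" --pt "-2.69 0 -0.18 -0.135" --pt "-2.69 0 -0.18 -0.135" --pt "0 0 0 0"

```text
clock: 7.6
position: [0.6151, -0.0275, 0.0506]
ee_rot: [-1.236, 1.167, -1.167]
wrist_force: [-0.4, 0.0, 1.1]
opening: 0.0109
```

```bash
python3 st.py;  python3 - <<'E'
from h import *
b=imaging.grab_frame("side")[0]
cv2.imwrite("pics/s3.png",np.vstack([cv2.resize(b[215:275,228:348],(780,390),interpolation=2)]))
E
```

```text
t 7.6 world [ 0.6151 -0.0275  0.0506] fixture mm [37.1 -1.8 50.6] yaw rel fixture -0.1249 j [-0.05  0.56  1.78  0.    0.8  -0.1 ]
F fixture -0.4 0.1 1.1 open 0.0109
tool axes of fixture x,y: [-0.12 -0.    0.99] [-0.99  0.   -0.12]
```

View pics/s3.png

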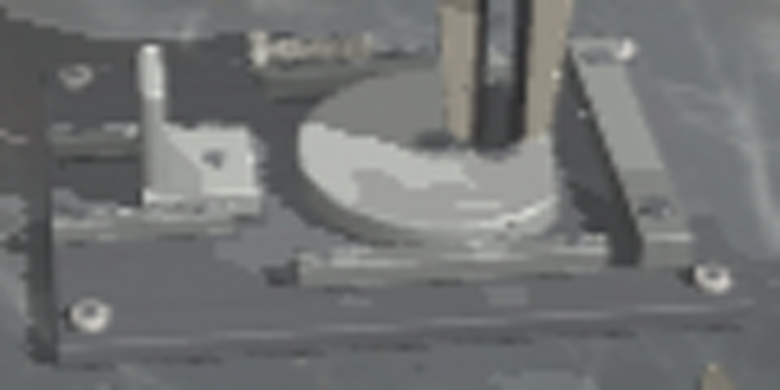

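Call:
play_rows --pt "-2.5 0 -0.15 -0.125" --pt "0 0 0 0" --pt "0 0 0 0"

```text
clock: 7.95
position: [0.6148, -0.0254, 0.0506]
ee_rot: [-1.288, 1.078, -1.077]
wrist_force: [-0.1, 0.4, 1.3]
opening: 0.0109
```

Call:
play_rows --pt "0 0 0 0" --pt "0 0 0 0" --pt "0 0 0 0" --fingers 22

```text
clock: 8.25
position: [0.6148, -0.0255, 0.0505]
ee_rot: [-1.29, 1.074, -1.074]
wrist_force: [0.2, 0.1, 1.0]
opening: 0.0221
```

```bash
python3 st.py;  python3 - <<'E'
from h import *
b=imaging.grab_frame("side")[0]
cv2.imwrite("pics/s4.png",np.vstack([cv2.resize(b[215:275,268:348],(800,600),interpolation=2)]))
p=np.load("fix.npy")
for w in (-.029,.029): # expected flat ends for theta=0 and pin x now
    print(w,((proj("side",F(p,[[.057,w,.022],[.075,w,.010]]))-[268,215]+.5)*10-.5).round())
E
```

```text
t 8.25 world [ 0.6148 -0.0255  0.0505] fixture mm [37.2  0.2 50.5] yaw rel fixture 0.0 j [-0.04  0.56  1.78 -0.    0.8  -0.23]
F fixture 0.2 0.1 1.0 open 0.0221
tool axes of fixture x,y: [ 0. -0.  1.] [-1. -0.  0.]
-0.029 [[474. 286.]
 [549. 326.]]
0.029 [[427. 147.]
 [499. 185.]]
```

View pics/s4.png

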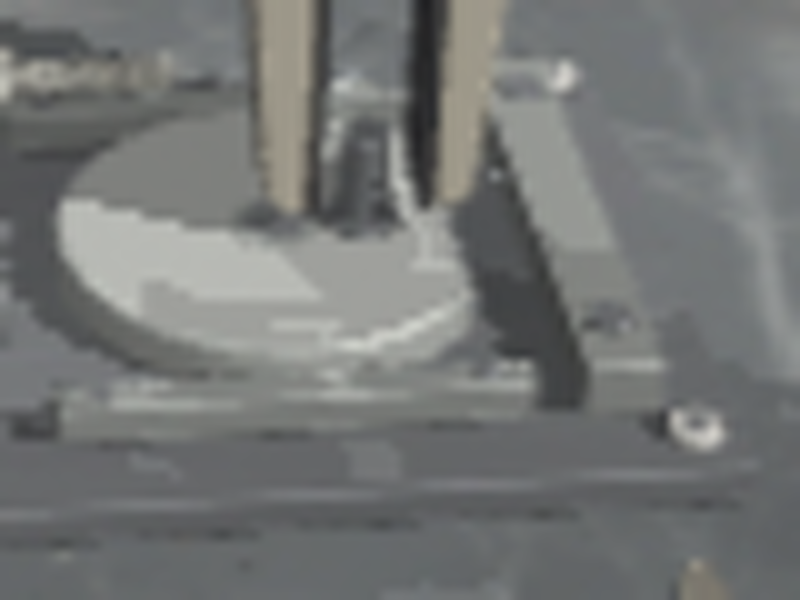

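Call:
play_rows --pt "0 0 4 0" --pt "0 0 4 0" --pt "0 0 4 0" --pt "0 0 4 0" --pt "0 0 3 0"

```text
clock: 8.8
position: [0.634, -0.0218, 0.0505]
ee_rot: [-1.291, 1.073, -1.073]
wrist_force: [-0.8, -0.5, 0.2]
opening: 0.022
```

Call:
play_rows --pt "0 0 0.5 0" --pt "0 0 0.5 0" --pt "0 0 0.5 0" --pt "0 0 0 0"

```text
clock: 9.2
position: [0.6349, -0.0216, 0.0506]
ee_rot: [-1.291, 1.073, -1.072]
wrist_force: [-0.5, -0.7, 0.2]
opening: 0.022
```

```bash
python3 st.py;  python3 - <<'E'
from h import *
b=imaging.grab_frame("side")[0]
cv2.imwrite("pics/s5.png",np.vstack([cv2.resize(b[215:275,268:348],(800,600),interpolation=2)]))
E
```

```text
t 9.2 world [ 0.6349 -0.0216  0.0506] fixture mm [57.7  0.4 50.6] yaw rel fixture 0.0015 j [-0.04  0.58  1.74  0.    0.83 -0.22]
F fixture -0.6 -0.6 0.2 open 0.022
tool axes of fixture x,y: [ 0. -0.  1.] [-1.  0.  0.]
```

View pics/s5.png

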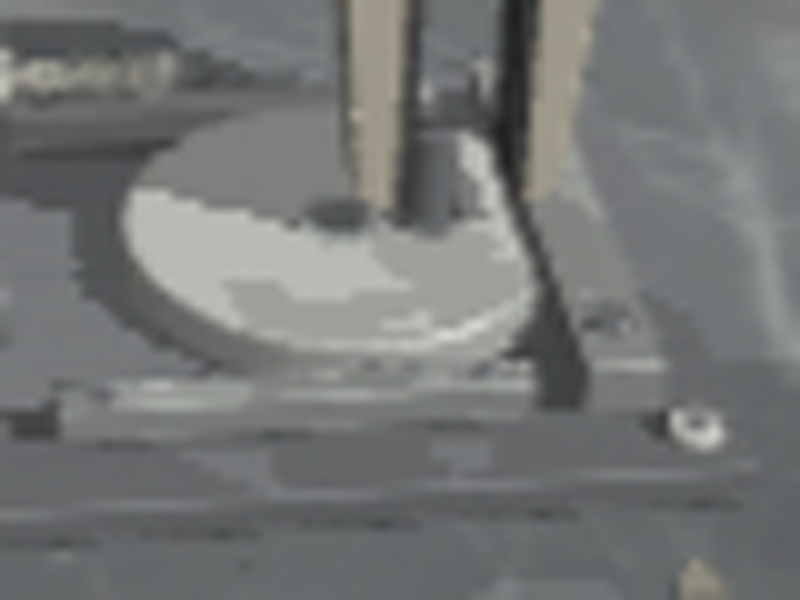

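Call:
play_rows --pt "0 0 0.4 0" --pt "0 0 0 0" --pt "0 0 0.4 0" --pt "0 0 0 0"

```text
clock: 9.65
position: [0.6359, -0.0215, 0.0506]
ee_rot: [-1.291, 1.073, -1.073]
wrist_force: [-0.0, -0.0, -0.3]
opening: 0.0223
```

Call:
play_rows --pt "0 0 0.4 0" --pt "0 0 0 0" --pt "0 0 0 0"

```text
clock: 9.95
position: [0.6363, -0.0214, 0.0506]
ee_rot: [-1.291, 1.073, -1.073]
wrist_force: [-0.5, 0.2, -0.4]
opening: 0.0222
```

Call:
play_rows --pt "0 0 0.4 0" --pt "0 0 0 0" --pt "0 0 0 0"

```text
clock: 10.25
position: [0.6367, -0.0213, 0.0506]
ee_rot: [-1.291, 1.073, -1.073]
wrist_force: [-0.2, -0.1, -0.5]
opening: 0.022
```

Call:
play_rows --pt "0 0 0.4 0" --pt "0 0 0 0" --pt "0 0 0 0"

```text
clock: 10.55
position: [0.637, -0.0213, 0.0506]
ee_rot: [-1.291, 1.073, -1.073]
wrist_force: [-1.6, -0.4, -0.2]
opening: 0.0217
```

Call:
play_rows --pt "0 0 0.4 0" --pt "0 0 0 0" --pt "0 0 0 0"

```text
clock: 10.85
position: [0.6374, -0.0212, 0.0506]
ee_rot: [-1.291, 1.073, -1.073]
wrist_force: [-0.1, 0.4, -0.5]
opening: 0.022
```

Call:
play_rows --pt "0 0 0.4 0" --pt "0 0 0 0" --pt "0 0 0 0"

```text
clock: 11.15
position: [0.6376, -0.0211, 0.0505]
ee_rot: [-1.291, 1.073, -1.072]
wrist_force: [-1.3, -0.2, 0.1]
opening: 0.0219
```

Call:
play_rows --pt "0 0 0.3 0" --pt "0 0 0 0" --pt "0 0 0 0"

```text
clock: 11.45
position: [0.6378, -0.0211, 0.0505]
ee_rot: [-1.291, 1.073, -1.072]
wrist_force: [-3.4, -0.5, 1.5]
opening: 0.022
```

Call:
play_rows --pt "0 0 0.3 0" --pt "0 0 0 0" --pt "0 0 0 0"

```text
clock: 11.75
position: [0.6378, -0.0211, 0.0505]
ee_rot: [-1.292, 1.073, -1.072]
wrist_force: [-5.8, -1.8, 4.1]
opening: 0.0219
```

Contact is at TCP x ≈ 60.5 mm in the fixture, and the force climbs about 10 N/mm. The upward force suggests the push is high on the pin, so I'll back off slightly, lower the fingers, and press nearer the pin's foot.

Call:
play_rows --pt "0 0 -1.5 0" --pt "0 4 0 0" --pt "0 0 0 0" --pt "0 0 0 0"

```text
clock: 12.15
position: [0.6375, -0.0212, 0.0465]
ee_rot: [-1.29, 1.072, -1.073]
wrist_force: [0.2, -0.1, 0.0]
opening: 0.022
```

```bash
python3 st.py;  python3 - <<'E'
from h import *
b=imaging.grab_frame("side")[0]
cv2.imwrite("pics/s6.png",np.vstack([cv2.resize(b[215:275,268:348],(800,600),interpolation=2)]))
E
```

```text
t 12.15 world [ 0.6375 -0.0212  0.0465] fixture mm [60.3  0.4 46.5] yaw rel fixture 0.0016 j [-0.04  0.59  1.73  0.    0.82 -0.22]
F fixture 0.1 -0.2 0.0 open 0.022
tool axes of fixture x,y: [0. 0. 1.] [-1. -0.  0.]
```

View pics/s6.png

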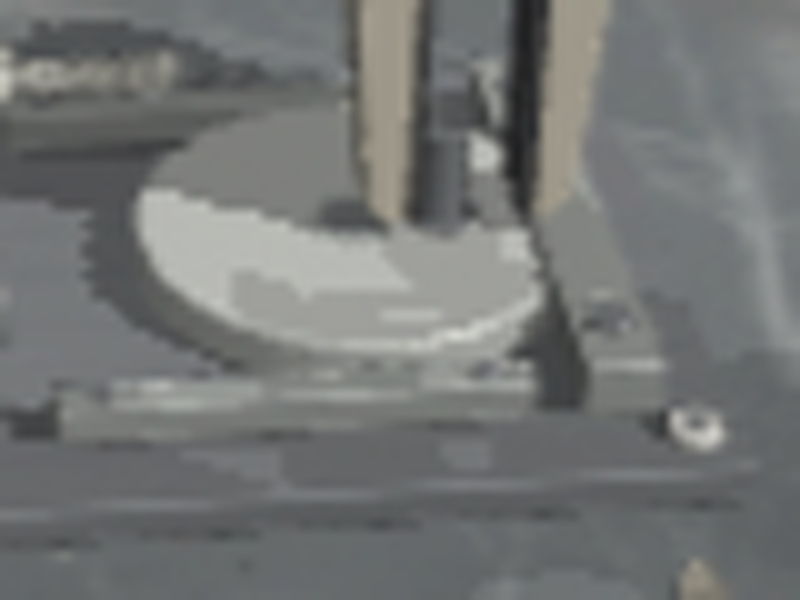

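Call:
play_rows --pt "0 0 0.5 0" --pt "0 0 0.3 0" --pt "0 0 0 0" --pt "0 0 0 0"

```text
clock: 12.6
position: [0.6377, -0.0211, 0.0466]
ee_rot: [-1.291, 1.073, -1.072]
wrist_force: [-0.2, -0.7, 1.0]
opening: 0.0217
```

Call:
play_rows --pt "0 0 0.4 0" --pt "0 0 0 0" --pt "0 0 0 0"

```text
clock: 12.9
position: [0.6377, -0.0211, 0.0465]
ee_rot: [-1.291, 1.073, -1.072]
wrist_force: [-2.9, -0.8, 2.0]
opening: 0.0223
```

```bash
python3 st.py
```

```text
t 12.9 world [ 0.6377 -0.0211  0.0465] fixture mm [60.5  0.4 46.5] yaw rel fixture 0.0016 j [-0.04  0.59  1.73 -0.    0.82 -0.22]
F fixture -3.0 -0.3 2.0 open 0.0223
tool axes of fixture x,y: [ 0. -0.  1.] [-1.  0.  0.]
```

Call:
play_rows --pt "0 0 0.4 0" --pt "0 0 0 0" --pt "0 0 0 0"

```text
clock: 13.2
position: [0.6378, -0.0211, 0.0465]
ee_rot: [-1.292, 1.074, -1.072]
wrist_force: [-5.1, -2.2, 5.0]
opening: 0.0221
```

Call:
play_rows --pt "0 0 0.3 0" --pt "0 0 0 0" --pt "0 0 0 0"

```text
clock: 13.5
position: [0.6378, -0.0211, 0.0465]
ee_rot: [-1.292, 1.074, -1.072]
wrist_force: [-6.0, -0.7, 4.2]
opening: 0.0221
```

```bash
python3 st.py;  python3 - <<'E'
from h import *
b=imaging.grab_frame("side")[0]
cv2.imwrite("pics/s7.png",np.vstack([cv2.resize(b[215:275,268:348],(800,600),interpolation=2)]))
E
```

```text
t 13.5 world [ 0.6378 -0.0211  0.0465] fixture mm [60.7  0.4 46.5] yaw rel fixture 0.0017 j [-0.04  0.59  1.73 -0.    0.82 -0.22]
F fixture -6.1 0.4 4.2 open 0.0221
tool axes of fixture x,y: [ 0. -0.  1.] [-1.  0.  0.]
```

View pics/s7.png

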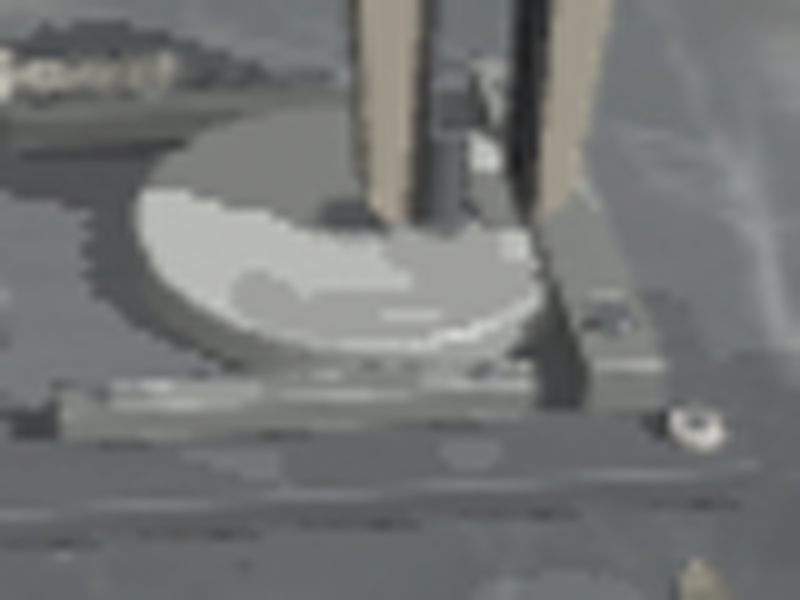

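No tilt is visible: the disc's rear rim still sits at (140,210), as it did unpressed. Now I'll raise the force towards 10 N and hold.

Call:
play_rows --pt "0 0 0.35 0" --pt "0 0 0 0" --pt "0 0 0 0" --pt "0 0 0 0"

```text
clock: 13.95
position: [0.6379, -0.0211, 0.0465]
ee_rot: [-1.293, 1.074, -1.071]
wrist_force: [-6.9, -1.3, 5.0]
opening: 0.0217
```

Call:
play_rows --pt "0 0 0.4 0" --pt "0 0 0 0" --pt "0 0 0 0" --pt "0 0 0 0"

```text
clock: 14.35
position: [0.6379, -0.0211, 0.0464]
ee_rot: [-1.293, 1.075, -1.071]
wrist_force: [-8.0, -2.3, 6.9]
opening: 0.0219
```

Call:
play_rows --pt "0 0 0 0" --pt "0 0 0 0" --pt "0 0 0 0" --pt "0 0 0 0" --pt "0 0 0 0"

```text
clock: 14.85
position: [0.6379, -0.0211, 0.0464]
ee_rot: [-1.293, 1.075, -1.071]
wrist_force: [-8.7, -2.5, 5.7]
opening: 0.0222
```

Call:
play_rows --pt "0 0 0 0" --pt "0 0 0 0" --pt "0 0 0 0" --pt "0 0 0 0" --pt "0 0 0 0"

```text
clock: 15.35
position: [0.6379, -0.0211, 0.0464]
ee_rot: [-1.293, 1.075, -1.071]
wrist_force: [-7.9, -2.2, 6.6]
opening: 0.0218
```

```bash
python3 st.py
```

```text
t 15.35 world [ 0.6379 -0.0211  0.0464] fixture mm [60.7  0.4 46.4] yaw rel fixture 0.0017 j [-0.04  0.59  1.73 -0.    0.83 -0.22]
F fixture -8.2 -0.8 6.6 open 0.0218
tool axes of fixture x,y: [ 0. -0.  1.] [-1.  0.  0.]
```

Call:
play_rows --pt "0 0 0.3 0" --pt "0 0 0 0" --pt "0 0 0 0" --pt "0 0 0 0" --pt "0 0 0 0"

```text
clock: 15.85
position: [0.6379, -0.021, 0.0464]
ee_rot: [-1.294, 1.075, -1.071]
wrist_force: [-9.1, -4.1, 6.0]
opening: 0.0221
```

Call:
play_rows --pt "0 0 0 0" --pt "0 0 0 0" --pt "0 0 0 0" --pt "0 0 0 0" --pt "0 0 0 0"

```text
clock: 16.35
position: [0.6379, -0.0211, 0.0464]
ee_rot: [-1.294, 1.075, -1.071]
wrist_force: [-9.6, -2.6, 6.8]
opening: 0.0219
```

Call:
play_rows --pt "0 0 0 0" --pt "0 0 0 0" --pt "0 0 0 0" --pt "0 0 0 0" --pt "0 0 0 0"

```text
clock: 16.85
position: [0.6379, -0.021, 0.0464]
ee_rot: [-1.294, 1.075, -1.071]
wrist_force: [-9.0, -2.7, 6.6]
opening: 0.022
```

```bash
python3 st.py;  python3 - <<'E'
from h import *
b=imaging.grab_frame("side")[0];a=imaging.grab_frame("top")[0]
cv2.imwrite("pics/s8.png",cv2.resize(b[215:275,268:348],(800,600),interpolation=2))
E
```

```text
t 16.85 world [ 0.6379 -0.021   0.0464] fixture mm [60.8  0.4 46.4] yaw rel fixture 0.0017 j [-0.04  0.59  1.73 -0.    0.83 -0.22]
F fixture -9.3 -1.0 6.6 open 0.022
tool axes of fixture x,y: [ 0. -0.  1.] [-1.  0.  0.]
```

View pics/s8.png

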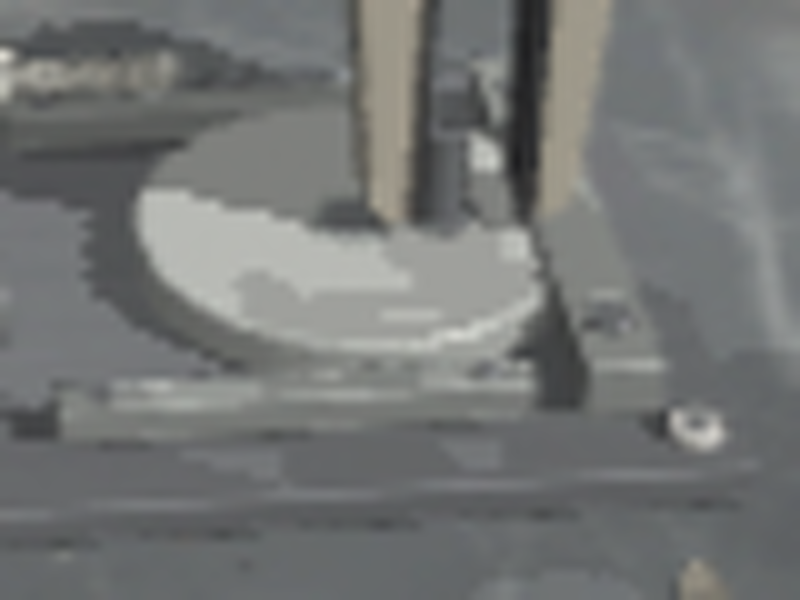

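The flat's edge runs parallel to and against the bar, and it was held at about 9 N for over 2 s. Now I'll release, lift and move behind the keeper.

Call:
play_rows --pt "0 0 -2 0" --pt "0 0 -4 0" --pt "0 0 0 0" --pt "0 -10 0 0" --pt "0 -20 0 0"

```text
clock: 17.45
position: [0.6333, -0.0217, 0.0762]
ee_rot: [-1.292, 1.074, -1.071]
wrist_force: [0.5, -0.1, 0.6]
opening: 0.0219
```

```bash
python3 st.py
```

```text
t 17.45 world [ 0.6333 -0.0217  0.0762] fixture mm [56.1  0.6 76.2] yaw rel fixture 0.0015 j [-0.04  0.54  1.73  0.    0.87 -0.22]
F fixture 0.5 -0.2 0.6 open 0.0219
tool axes of fixture x,y: [ 0. -0.  1.] [-1.  0.  0.]
```

Call:
play_rows --pt "0 -30 0 0" --pt "0 -14 -10 0" --pt "0 0 -30 0" --pt "0 0 -35 0" --pt "0 0 -35 0" --fingers 0

```text
clock: 17.95
position: [0.5254, -0.0421, 0.1215]
ee_rot: [-1.29, 1.071, -1.073]
wrist_force: [-0.7, 0.4, 0.4]
opening: 0.0005
```

Call:
play_rows --pt "0 0 -35 0" --pt "0 0 -30 0" --pt "0 0 -5 0" --pt "0 0 0 0"

```text
clock: 18.35
position: [0.4575, -0.0549, 0.1215]
ee_rot: [-1.289, 1.072, -1.074]
wrist_force: [0.7, 0.0, -0.0]
opening: 0.0007
```

```bash
python3 st.py;  python3 - <<'E'
from h import *
b=imaging.grab_frame("side")[0];a=imaging.grab_frame("top")[0]
cv2.imwrite("pics/s9.png",np.vstack([cv2.resize(b[210:270,218:348],(650,300),interpolation=2),cv2.resize(a[160:215,255:345],(490,300),interpolation=2).copy() if 0 else np.hstack([cv2.resize(a[160:215,255:345],(490,300),interpolation=2),np.zeros((300,160,3),np.uint8)])]))
E
```

```text
t 18.35 world [ 0.4575 -0.0549  0.1215] fixture mm [-122.8   -0.2  121.5] yaw rel fixture 0.001 j [-0.12  0.25  2.08  0.    0.81 -0.31]
F fixture 0.6 -0.1 -0.0 open 0.0007
tool axes of fixture x,y: [0. 0. 1.] [-1. -0.  0.]
```

View pics/s9.png

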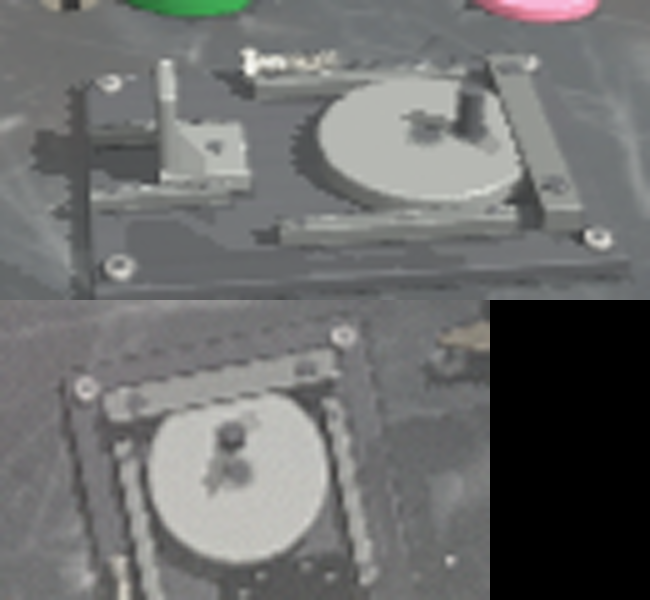

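Both views show the disc flush: the flat lies along the bar and the pin points to the bar. Descending behind the tab.

Call:
play_rows --pt "0 20 0 0" --pt "0 25 0 0" --pt "0 15 0 0" --pt "0 7 0 0" --pt "0 0 0 0"

```text
clock: 18.95
position: [0.4575, -0.0546, 0.0529]
ee_rot: [-1.291, 1.073, -1.072]
wrist_force: [-0.5, 0.2, 0.1]
opening: 0.0006
```

```bash
python3 st.py;  python3 - <<'E'
from h import *
b=imaging.grab_frame("side")[0]
cv2.imwrite("pics/s10.png",cv2.resize(b[195:270,218:318],(800,600),interpolation=2))
E
```

```text
t 18.95 world [ 0.4575 -0.0546  0.0529] fixture mm [-1.228e+02  1.000e-01  5.290e+01] yaw rel fixture 0.0019 j [-0.12  0.38  2.12  0.    0.65 -0.31]
F fixture -0.4 0.3 0.1 open 0.0006
tool axes of fixture x,y: [ 0. -0.  1.] [-1.  0.  0.]
```

View pics/s10.png

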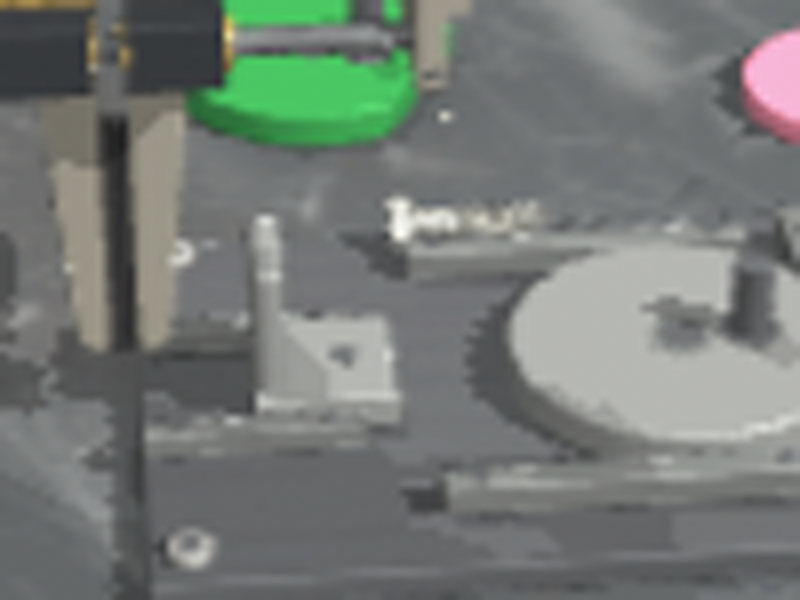

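Call:
play_rows --pt "0 0 8 0" --pt "0 0 6 0" --pt "0 0 4 0" --pt "0 0 3 0" --pt "0 0 3 0"

```text
clock: 19.5
position: [0.4803, -0.0504, 0.0537]
ee_rot: [-1.291, 1.073, -1.072]
wrist_force: [-3.2, -0.7, 2.2]
opening: 0.0005
```

Call:
play_rows --pt "0 0 3 0" --pt "0 0 3 0" --pt "0 0 3 0" --pt "0 0 3 0" --pt "0 0 3 0"

```text
clock: 20.0
position: [0.4954, -0.0475, 0.0535]
ee_rot: [-1.291, 1.073, -1.072]
wrist_force: [-3.2, 0.1, 2.3]
opening: 0.0004
```

```bash
python3 st.py;  python3 - <<'E'
from h import *
b=imaging.grab_frame("side")[0]
cv2.imwrite("pics/s11.png",cv2.resize(b[195:270,218:318],(800,600),interpolation=2))
E
```

```text
t 20.0 world [ 0.4954 -0.0475  0.0535] fixture mm [-84.2   0.2  53.5] yaw rel fixture 0.0015 j [-0.1   0.42  2.04  0.    0.69 -0.28]
F fixture -3.1 0.7 2.3 open 0.0004
tool axes of fixture x,y: [ 0. -0.  1.] [-1.  0.  0.]
```

View pics/s11.png

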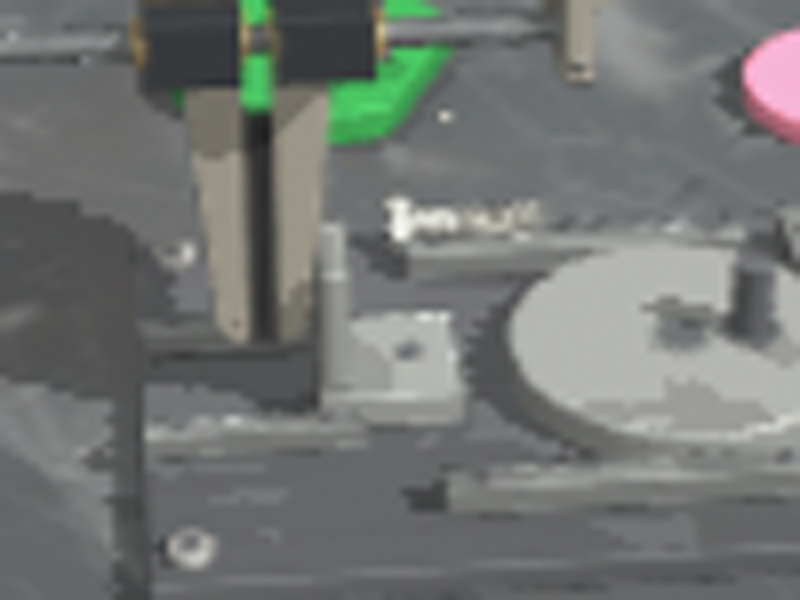

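Call:
play_rows --pt "0 0 2 0" --pt "0 0 2 0" --pt "0 0 2 0" --pt "0 0 2 0" --pt "0 0 1 0"

```text
clock: 20.55
position: [0.5043, -0.0459, 0.0535]
ee_rot: [-1.291, 1.073, -1.072]
wrist_force: [-2.8, 1.9, 1.0]
opening: 0.0002
```

Call:
play_rows --pt "0 0 0.7 0" --pt "0 0 0.7 0" --pt "0 0 0 0"

```text
clock: 20.85
position: [0.5056, -0.0457, 0.0536]
ee_rot: [-1.291, 1.073, -1.073]
wrist_force: [-2.2, 0.9, 0.5]
opening: 0.0005
```

```bash
python3 st.py;  python3 - <<'E'
from h import *
b=imaging.grab_frame("side")[0]
cv2.imwrite("pics/s12.png",cv2.resize(b[210:270,238:318],(800,600),interpolation=2))
E
```

```text
t 20.85 world [ 0.5056 -0.0457  0.0536] fixture mm [-73.8   0.2  53.6] yaw rel fixture 0.0015 j [-0.09  0.43  2.02  0.    0.7  -0.28]
F fixture -2.0 1.3 0.5 open 0.0005
tool axes of fixture x,y: [0. 0. 1.] [-1.  0.  0.]
```

View pics/s12.png

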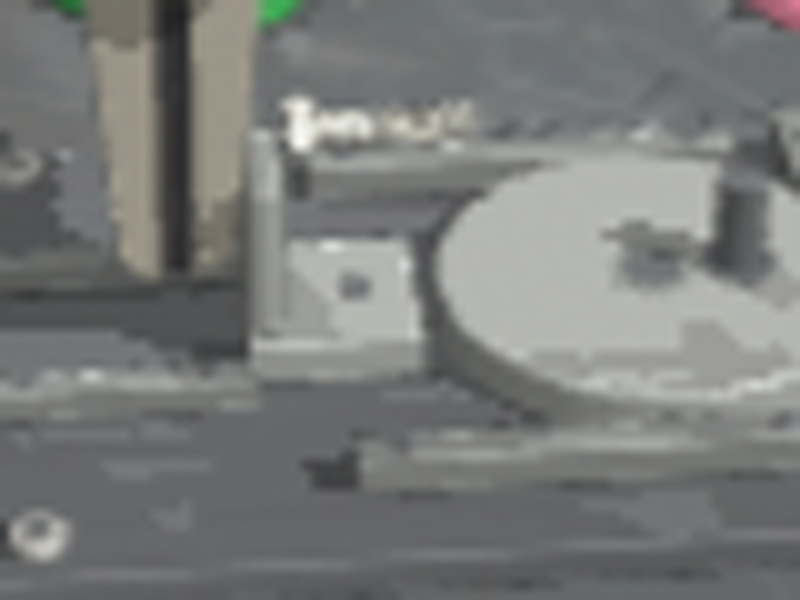

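Call:
play_rows --pt "0 0 0.6 0" --pt "0 0 0.6 0" --pt "0 0 0.6 0" --pt "0 0 0 0"

```text
clock: 21.3
position: [0.5074, -0.0454, 0.0536]
ee_rot: [-1.291, 1.073, -1.073]
wrist_force: [-2.8, 1.1, -0.2]
opening: 0.0005
```

Call:
play_rows --pt "0 0 0.5 0" --pt "0 0 0 0" --pt "0 0 0 0"

```text
clock: 21.6
position: [0.5078, -0.0453, 0.0536]
ee_rot: [-1.291, 1.072, -1.073]
wrist_force: [-2.9, 1.0, -0.3]
opening: 0.0005
```

Call:
play_rows --pt "0 0 0.5 0" --pt "0 0 0 0" --pt "0 0 0 0"

```text
clock: 21.9
position: [0.5083, -0.0452, 0.0536]
ee_rot: [-1.291, 1.073, -1.073]
wrist_force: [-2.8, 0.3, 0.3]
opening: 0.0004
```

Call:
play_rows --pt "0 0 0.5 0" --pt "0 0 0 0" --pt "0 0 0 0"

```text
clock: 22.2
position: [0.5088, -0.0451, 0.0536]
ee_rot: [-1.291, 1.073, -1.073]
wrist_force: [-2.6, 0.5, -0.8]
opening: 0.0005
```

Call:
play_rows --pt "0 0 0.4 0" --pt "0 0 0 0" --pt "0 0 0 0"

```text
clock: 22.5
position: [0.5092, -0.045, 0.0536]
ee_rot: [-1.291, 1.073, -1.073]
wrist_force: [-2.9, 0.5, 0.5]
opening: 0.0005
```

Call:
play_rows --pt "0 0 0.4 0" --pt "0 0 0 0" --pt "0 0 0 0"

```text
clock: 22.8
position: [0.5096, -0.045, 0.0536]
ee_rot: [-1.291, 1.073, -1.073]
wrist_force: [-2.1, 0.7, 0.1]
opening: 0.0006
```

Call:
play_rows --pt "0 0 0.4 0" --pt "0 0 0 0" --pt "0 0 0 0"

```text
clock: 23.1
position: [0.51, -0.0449, 0.0536]
ee_rot: [-1.291, 1.073, -1.073]
wrist_force: [-2.1, 1.7, -0.5]
opening: 0.0004
```

```bash
python3 st.py;  python3 - <<'E'
from h import *
b=imaging.grab_frame("side")[0]
cv2.imwrite("pics/s13.png",cv2.resize(b[210:270,238:318],(800,600),interpolation=2))
E
```

```text
t 23.1 world [ 0.51   -0.0449  0.0536] fixture mm [-69.4   0.2  53.6] yaw rel fixture 0.0015 j [-0.09  0.43  2.01  0.    0.7  -0.27]
F fixture -1.7 2.0 -0.5 open 0.0004
tool axes of fixture x,y: [0. 0. 1.] [-1. -0.  0.]
```

View pics/s13.png

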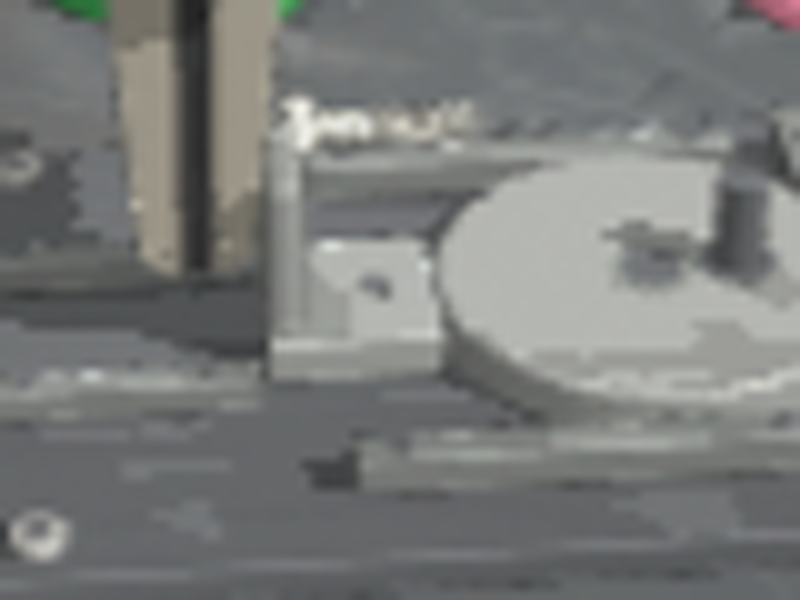

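Call:
play_rows --pt "0 0 0.4 0" --pt "0 0 0 0" --pt "0 0 0 0"

```text
clock: 23.45
position: [0.5102, -0.0448, 0.0536]
ee_rot: [-1.291, 1.073, -1.072]
wrist_force: [-3.6, 0.5, 0.6]
opening: 0.0003
```

Call:
play_rows --pt "0 0 0.4 0" --pt "0 0 0 0" --pt "0 0 0 0"

```text
clock: 23.75
position: [0.5103, -0.0448, 0.0535]
ee_rot: [-1.291, 1.073, -1.072]
wrist_force: [-4.7, 1.0, 2.1]
opening: 0.0007
```

Call:
play_rows --pt "0 0 0.4 0" --pt "0 0 0 0" --pt "0 0 0 0"

```text
clock: 24.05
position: [0.5103, -0.0448, 0.0535]
ee_rot: [-1.292, 1.074, -1.072]
wrist_force: [-6.6, -0.6, 4.1]
opening: 0.0004
```

The force climbs steeply, which means the keeper touches the disc and the disc is seated against the bar. Backing off, lifting and checking.

Call:
play_rows --pt "0 0 -2 0" --pt "0 0 -6 0" --pt "0 0 -8 0" --pt "0 -20 -5 0" --pt "0 -30 0 0"

```text
clock: 24.55
position: [0.4881, -0.0486, 0.1028]
ee_rot: [-1.293, 1.076, -1.07]
wrist_force: [0.6, 0.0, 0.2]
opening: 0.0007
```

Call:
play_rows --pt "0 -30 0 0" --pt "0 -20 -20 0" --pt "0 0 -30 0" --pt "0 0 0 0" --pt "0 0 0 0"

```text
clock: 25.05
position: [0.4413, -0.0579, 0.1539]
ee_rot: [-1.29, 1.072, -1.074]
wrist_force: [0.8, -0.6, 0.1]
opening: 0.0004
```

```bash
python3 st.py;  python3 - <<'E'
from h import *
b=imaging.grab_frame("side")[0];a=imaging.grab_frame("top")[0]
cv2.imwrite("pics/s14.png",np.vstack([cv2.resize(b[215:270,228:348],(660,302),interpolation=2),cv2.resize(a[165:215,250:360],(660,298),interpolation=2)]))
cv2.imwrite("pics/top14.png",a)
E
```

```text
t 25.05 world [ 0.4413 -0.0579  0.1539] fixture mm [-1.393e+02 -1.000e-01  1.539e+02] yaw rel fixture 0.001 j [-0.13  0.18  2.08  0.    0.88 -0.32]
F fixture 0.7 -0.7 0.1 open 0.0004
tool axes of fixture x,y: [0. 0. 1.] [-1. -0.  0.]
```

View pics/s14.png

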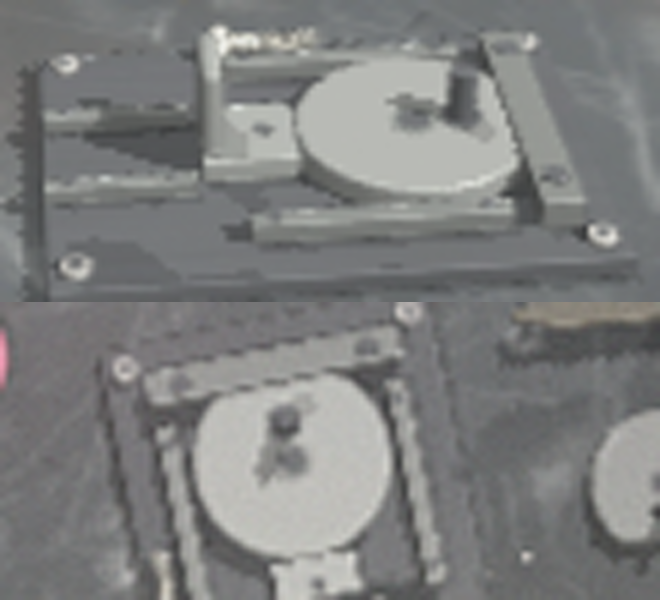

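View pics/top14.png

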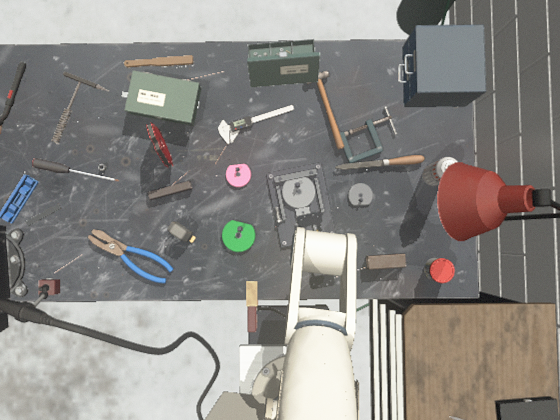

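The views show the disc flush, with its flat along the bar (side crop, about (515,150)), and the keeper nose touching the disc's rim (about (298,135)). The bystanders are where they were. Handing in.

```bash
python3 -c "
from rig import r
print(r.hand_in())"
```

```text
the job is handed in; nothing more can be done
None
```

The job is handed in at about 25 s of the 72 s allowed; no verdict was reported.

- **Turning:** I gripped the large grey disc's pin and turned the disc about 2.7 rad counterclockwise, until its flat faced the bar.
- **Pressing:** I opened the jaws and pressed the pin with one finger. The wrist read about 8–10 N towards the bar for over 2 s, with the keeper still back at roughly 12 mm travel.
- **Keeper:** I pushed the keeper up by its tab until the force rose from about 2.5 N to 6.6 N, which I took as contact with the disc. Then I withdrew.

**Last checks:** both cameras show the flat along the bar and the keeper's nose at the disc's rim. The bystanders look unmoved. These are visual checks at 2.5–3 mm per pixel, so I did not measure the final angle or gap separately.

**Anomalies:**
- The first grip sat too low: closing the fingers gave a 5 N upward reading, so I regripped about 4 mm higher.
- While pressing, there was also an upward force of 4–7 N on the tool. I lowered the fingers about 4 mm and it remained, but I saw no tilt of the disc in the pictures.

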